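# Take the bayonet canister off the tilted rotary mixer

## Task

Take the sample canister off the mixer: push the release button fully in, twist the canister a quarter turn anticlockwise (seen looking onto its grip bar) until it stops, and draw it straight out of its socket. Then set it down, without dropping it, standing upright with its whole foot on the foil-covered board, let go, and leave the dishes, the small jar, the pot of sticks and the clear low box where they are.

Things in the scene. Friction and masses are not known exactly. Their poses are not given: they have to be found in the camera images.
- canister_grip (a point): Centre of the white grip bar on top of the sample canister: the point to grasp. The bar is 60 mm long, 14 mm thick and 36 mm tall; its top is 15 mm above this point, the cap's top face (63 mm diameter) 20 mm below it. Axes: x along the bar, y across its thickness, z along the canister's axis from foot to bar. Its foot is 105 mm below this point.
- canister_mid (a point): Centre of the canister, a loose aluminium cylinder of 60 mm diameter with white cap, 120 mm tall overall, 0.2 to 0.45 kg; 60 mm above its foot. Axes as canister_grip. Its flat foot, on which it stands firmly, is a disc of 48 mm diameter with a lug bar 76 x 20 x 8 mm through it, parallel to the grip bar. At the start it is locked in the mixer's socket, tilted 25 degrees.
- socket_center (a point): Centre of the floor of the bayonet socket, a steel ring of 96 mm diameter, 16 mm deep; the canister's foot rests on this floor. z points out along the socket's axis, 25 degrees from vertical, leaning to the mixer's low front; x up the slope, y along it. Locked, the grip bar lies along y ; roofs over the lugs hold it in, loosely: 2 mm of lift, 4 degrees of tilt.
- mixer: Rotary mixer, fixed to the bench; 0.21 x 0.25 m, 0.15 m tall, its sloping white face carries socket and button. Origin at its underside. With the button in, the canister turns 90 degrees anticlockwise about the socket's z (right-handed) to a hard stop, its bar then along the socket's x. Only within about 10 degrees of that stop can it be drawn out along z; it is clear after 20 mm.
- release (a joint): How far the release button is pushed in, m: 0 out, 0.008 fully in. It takes about 5 N to move, then stays where it is left; at the end it meets a hard stop. A pin that it carries blocks the canister's turning until it is at least 0.0065 in.
- button_top (a point): Centre of the outer end of the release button, a plain grey round plunger of 28 mm diameter standing 30 mm out of the sloping face (22 mm when in) in a black collar of 42 mm diameter and 14 mm height, 105 mm beside the socket's axis along the socket's +y. It moves along the socket's -z. Axes as socket_center.
- board_free (a point): Middle of the free part of the top of the foil-covered board (fixed, 170 x 250 mm, 26 mm thick). The point is on the top face; z up, x along its 170 mm, y along its 250 mm. The board's edges lie 85 mm to either side in x, 65 mm in +y and 185 mm in -y. The stack of dishes stands about 130 mm away in -y.
- dishes: Two stacked glass dishes on the board, 89 mm diameter, 31 mm high together; origin at the centre of the underside. Leave it.
- stick_pot: Small glass pot of wooden sticks, 54 mm diameter, 72 mm tall with the sticks, in front; origin at the centre of its underside. Leave it.
- vial: Small lidded jar, 34 mm diameter, 65 mm tall, between mixer and board; origin at the centre of its underside. Leave it.
- tip_box: Clear low box, 85 x 120 mm, 56 mm tall, at the robot's right; origin at the centre of its underside. Leave it.
Not all that is in view belongs to the job. Leave any blue or pink look-alike of the part that bears canister_grip alone.

How it is judged:
By the outcome, as a careful person would: the job done as asked, in the order asked, and still so for the second after the job is handed in, with the robot touching nothing.
It also fails if it takes over 72 s, if anything falls off the work surface, if the arm or the gripper's body presses on something with over 40 N, if the wrist force passes 120 N, or if a joint passes its speed limit or range.

## Robot

A 7-joint arm with a two-finger parallel gripper is mounted at the origin on the work surface. World frame = base frame: x ahead of the robot, y to its left, z up, the work surface at z = 0. Lengths are in m, angles in rad, forces in N, time in s.
With the tool pointing down it reaches from about 0.425 to 0.95 m from the base axis. Payload 4.7 kg.
Tool frame: the origin (TCP) lies at the very end of the fingers, on their centre line; the grasp point (between the pads) lies manip.grasp_offset behind it (manip.grasp_offset is the distance from the TCP to the grasp point, in m); z points along the fingers, y is the line along which they close (so a half turn about z gives the same grasp; the last joint's range is limited). The gripper opens to 85 mm and grips with 20 to 120 N. Pads are 22 mm wide; open, the fingers measure 114 mm over their backs; the gripper's body (76 mm by 85 mm) begins 54 mm behind the grasp point. The pads swing forward as they close: fully open they stand 13 mm farther back than shut.
Start: joints at [-1.278, 0.469, -0.049, 1.532, 0.024, 1.141, -0.082], TCP at [0.213, 0.64, 0.231] pointing down, gripper open.
Joint ranges: [-2.59, 2.59], [-0.33, 1.99], [-1.39, 1.29], [0.1, 2.45], [-1.04, 4.18], [0.21, 1.99], [-2.66, 2.66]. Speed limits (rad/s): [2.57, 2.57, 3.14, 3.14, 3.14, 3.14, 3.14].

## Interface

Orientations are given as a unit quaternion [w, x, y, z].
In Python, from rig import manip gives the robot as it stands.
- The arm moves only by the shell command python3 -m creep 'ROWS' [FORCE]. ROWS is JSON, one flat list of numbers, 7 for each row, row after row: the shift along the world's x, y, z in m, then the turn, a rotation vector about the world's x, y, z in units of 5 degrees (1.0 is 5 degrees), then the opening in per cent of the stroke, from 0 (shut) to 100 (fully open). In form: [tx, ty, tz, rx, ry, rz, fingers, tx, ty, tz, rx, ry, rz, fingers, ...]. A call has 1 to 12 rows; each row shifts and turns the commanded pose from where the row before left it; what a row does not reach is not made up. A row lasts 1/12 s, in which the tool goes at most 41.7 mm and 7.16 degrees, less where a joint would pass 70% of its speed; a pose out of reach is approached as far as the arm can. A call is refused whole if a number of a shift passes 0.0417 or a number of a turn 1, either way. A call with a gripper value outside its range is refused whole. The fingers move at their own pace and stop on an object; FORCE is the grip in N (left out, the last holds). Time passes only in rows, so rows that do not move let the fingers close. It gives the time, the measured TCP pose, the force, the opening and the grip force at its end, in the units of the state.
- manip.get_state(): the state, without advancing time (a new reading comes with each control period).
- manip.read_camera(name): name is "side" or "top"; returns a dict with "color" (384x512x3 uint8, red, green, blue), "depth" (384x512 float32, m along the optical axis (not along the pixel's ray), 0 where there is no reading), "mtx" (3x3 intrinsics, pixels), "rvec" (rotation vector, rad) and "tvec" (3), from world to camera coordinates, as OpenCV has them. Camera axes: x right, y down, z forward; pixel columns grow to the right and rows downward; lengths in m; the calibration is good to about 2 mm. A picture is of the moment at which its call begins.
- manip.sign_off(): hands the job in; it is judged then, once.
The state is a dict: "clock": time; "joints": joint angles; "qvel": joint speeds; "joint_efforts": joint torques, N m; "tcp_pos": TCP position; "tool_rot": TCP orientation; "wrist_force": force on the tool from outside, world axes, zero at the start; "moment": the same for the moment, N m; "grip_width": opening from 0.0 (shut) to 1.0 (fully open); "grip_force": force on a finger pad.
Only numpy, scipy, OpenCV 4.12 (cv2) and the standard library are available. Lean on these libraries where they do the work, as an engineer would, in place of code of your own. Each camera call takes 0.05 s, during which the arm holds its last target. There are 200 camera calls.

## Working session

There is one attempt and no reset: what is moved stays moved. The work goes in short steps, Python scripts to look and compute and a shell command to move; the robot and the scene stay as the last step left them, time stands still between calls to the robot, and variables do not carry over. Pictures are saved under pics/ and viewed, at most 10 in all, crops included, and the job is handed in when it is done.

```bash
ls; mkdir -p pics; python3 - <<'E'
from rig import manip
import cv2,numpy as np
print(manip.grasp_offset,manip.get_state())
for n in("side","top"):
    d=manip.read_camera(n);np.savez(f"/tmp/{n}0.npz",**d)
    cv2.imwrite(f"pics/{n}0.png",cv2.resize(d["color"][:,:,::-1],(800,600)))
    R=cv2.Rodrigues(np.array(d["rvec"]))[0];print(n,d["mtx"],-R.T@np.ravel(d["tvec"]),R)
E
```

```text
pics
0.0187 {'clock': 0.0, 'joints': array([-1.27792737,  0.46942457, -0.04858731,  1.5336633 ,  0.02405665,
        1.1410003 , -0.08231023]), 'qvel': array([ 0.00053348,  0.00224753, -0.00077604, -0.00326111, -0.00047768,
        0.00152632,  0.00064499]), 'joint_efforts': array([ 2.66895922e-04, -5.10302603e+01, -4.65182390e-02, -2.37704104e+01,
        1.06433328e-02,  7.62377225e-03,  6.29033892e-06]), 'tcp_pos': array([0.21326711, 0.6398215 , 0.23028572]), 'tool_rot': array([-1.36467996e-04,  1.60193314e-01,  9.87085198e-01, -9.46237570e-04]), 'wrist_force': array([-0.00851862, -0.50850692,  0.88531709]), 'moment': array([ 0.01599197, -0.02352255,  0.0195149 ]), 'grip_force': 0.0, 'grip_width': 0.9977187736077636}
side [[484.11428497   0.         256.76471382]
 [  0.         484.11428497 197.00961735]
 [  0.           0.           1.        ]] [-0.36999784 -0.95980692  1.02117416] [[ 0.77273784 -0.63452311 -0.01602024]
 [-0.37721108 -0.43878529 -0.81558523]
 [ 0.51047824  0.63627658 -0.57841515]]
top [[379.64246161   0.         253.10643462]
 [  0.         379.64246161 190.37558841]
 [  0.           0.           1.        ]] [0.06974441 0.01892624 1.56456808] [[-3.56633222e-02 -9.99363621e-01 -6.93346674e-04]
 [-9.74838468e-01  3.49408591e-02 -2.20156984e-01]
 [ 2.20041106e-01 -7.17562843e-03 -9.75464208e-01]]
```

View pics/side0.png

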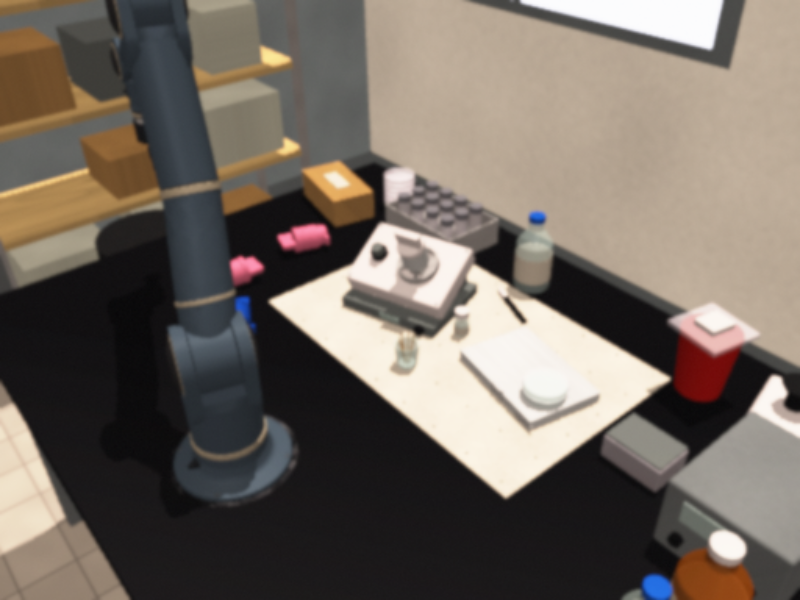

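View pics/top0.png

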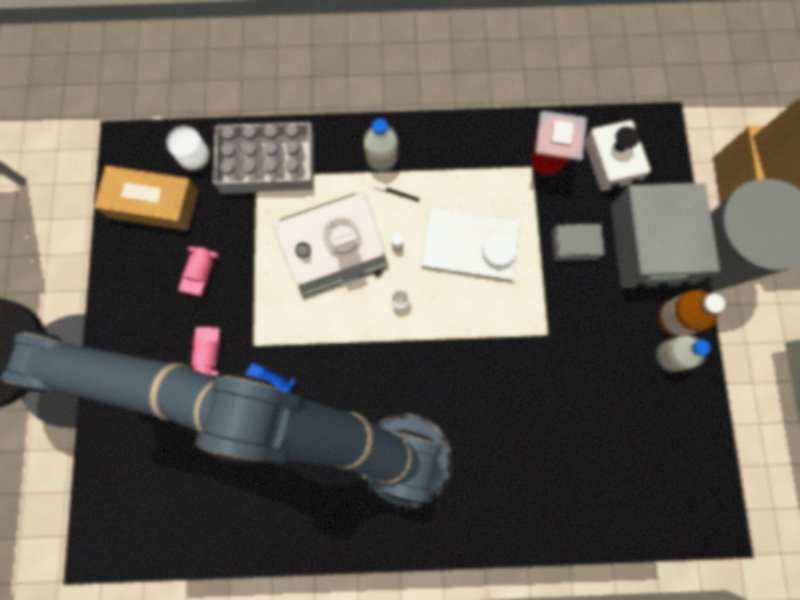

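The side view (800x600) shows the mixer with the canister at about (413,250) and the button at (378,251). In the top view they are at (342,235) and (303,250), the board is at (470,243) and the dishes at (500,250). The look-alikes are pink at top (198,270) and (205,350), and blue at (270,378). The white-capped canister in the mixer fits the description, so I'll confirm it in an enlarged crop.

```bash
cat > h.py <<'E'
import numpy as np,cv2
def load(n,k): return dict(np.load(f"/tmp/{n}{k}.npz"))
def Rt(d): return cv2.Rodrigues(d["rvec"])[0],np.ravel(d["tvec"])
def cloud(d):
    R,t=Rt(d);K=d["mtx"];v,u=np.mgrid[:384,:512];z=d["depth"]
    return (np.stack([(u-K[0,2])/K[0,0]*z,(v-K[1,2])/K[1,1]*z,z],-1)-t)@R
def ray(d,u,v):
    R,t=Rt(d);K=d["mtx"];r=np.array([(u-K[0,2])/K[0,0],(v-K[1,2])/K[1,1],1])@R
    return -R.T@t,r/np.linalg.norm(r)
def tri(d1,p1,d2,p2):
    A=np.zeros((3,3));b=np.zeros(3);L=[]
    for d,p in((d1,p1),(d2,p2)):
        c,r=ray(d,*p);M=np.eye(3)-np.outer(r,r);A+=M;b+=M@c;L.append((c,r))
    X=np.linalg.solve(A,b);return X,[np.linalg.norm(np.cross(X-c,r)) for c,r in L]
def onplane(d,p,p0,n):
    c,r=ray(d,*p);return c+r*((p0-c)@n)/(r@n)
def proj(d,X):
    return cv2.projectPoints(np.float64(X).reshape(-1,3),d["rvec"],d["tvec"],d["mtx"],None)[0].reshape(-1,2)
E
python3 - <<'E'
from h import *
s,t=load("side",0),load("top",0)
im=np.hstack([cv2.resize(d["color"][y:y+95,x:x+95,::-1],(400,400),interpolation=cv2.INTER_CUBIC) for d,x,y in((s,215,130),(t,170,110))])
cv2.imwrite("pics/crop0.png",im)
C=cloud(t);CS=cloud(s)
for nm,c,(y0,y1,x0,x1) in(("top",C,(120,200,170,260)),("side",CS,(130,210,215,310))):
    P=c[y0:y1,x0:x1];h=P[...,2];print(nm,"valid",(h==h).mean(),np.percentile(h,[1,10,50,90,99]).round(3))
# face plane: white pixels in top
col=t["color"].astype(int);m=np.zeros((384,512),bool);m[120:190,175:250]=1
m&=(col.min(2)>150)&(C[...,2]>.05)&(C[...,2]<.17)&(t["depth"]>0)
P=C[m];
for _ in range(6):
    c=P.mean(0);n=np.linalg.svd(P-c)[2][2];n*=np.sign(n[2]);e=(C[m]-c)@n;P=C[m][abs(e)<.006]
print("plane",c,n,"tilt",np.degrees(np.arccos(n[2])),len(P),m.sum(),np.std((P-c)@n))
np.savez("/tmp/pl.npz",c=c,n=n)
E
```

```text
top valid 1.0 [-0.007 -0.003  0.008  0.133  0.215]
side valid 1.0 [-0.005 -0.     0.06   0.131  0.214]
plane [0.56128293 0.17433848 0.10901234] [-0.40051868 -0.13269928  0.90662875] tilt 24.95645073394484 1839 2335 0.0027595461888459006
```

View pics/crop0.png

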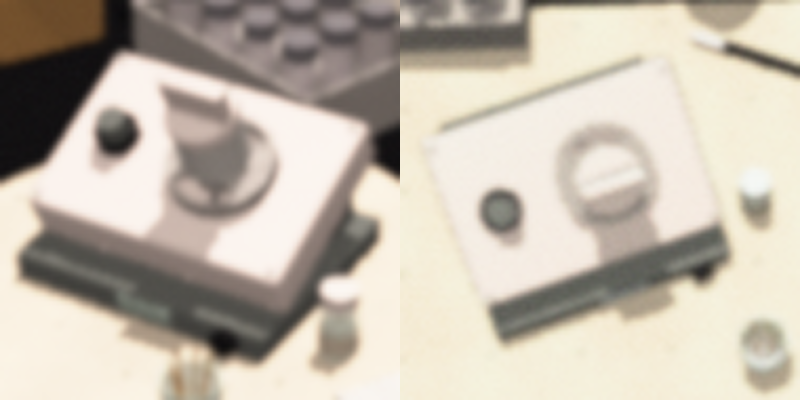

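The crop confirms it: the white cap and grip bar sit in the steel ring, at top-crop (610,178). The dark button is at (500,210), on the socket's +y side. The jar is at (755,190) and the stick pot at (765,345).

```bash
python3 - <<'E'
from h import *
s,t=load("side",0),load("top",0);z=np.load("/tmp/pl.npz");c,n=z["c"],z["n"]
h=n[:2]/np.linalg.norm(n[:2]);xs=np.r_[-h*n[2],np.linalg.norm(n[:2])];ys=np.cross(n,xs)
A=np.stack([xs,ys,n]);print("axes",A.round(4),"yaw",np.degrees(np.arctan2(ys[1],ys[0])))
for nm,d,(y0,y1,x0,x1) in(("top",t,(120,200,170,260)),("side",s,(130,210,215,310))):
    P=cloud(d);M=np.zeros((384,512),bool);M[y0:y1,x0:x1]=1
    L=(P-c)@A.T
    M&=(abs(L[...,0])<.13)&(abs(L[...,1])<.14)&(P[...,2]>.06)
    hi=M&(L[...,2]>.05);print(nm,"hist",np.histogram(L[M][:,2],np.arange(-.02,.16,.01)))
    top=np.percentile(L[hi][:,2],97);b=M&(L[...,2]>top-.010);q=L[b]
    q2=q[:,:2];mid=(np.percentile(q2,2,0)+np.percentile(q2,98,0))/2
    _,S,V=np.linalg.svd(q2-q2.mean(0));e=(q2-mid)@V.T
    print(" bar top h",top,b.sum(),"mid local",mid,"mean",q2.mean(0),"dir",V[0],"ext",np.ptp(e,0))
    print(" world bar top",c+mid[0]*xs+mid[1]*ys+top*n)
    col=d["color"].astype(int);k=M&(col.max(2)<110)&(L[...,2]>.01)&(L[...,2]<.05)&(L[...,1]>.02)
    q=L[k];v,u=np.where(k)
    print(" button n",k.sum(),"pix",u.mean(),v.mean(),"local",q.mean(0) if len(q) else 0,"hmax",q[:,2].max() if len(q) else 0)
    # ring: 8..? annulus points
    r=M&(L[...,2]>.008)&(L[...,2]<.03)&(L[...,1]<.02);q=L[r];print(" ring pts",r.sum(),np.percentile(q,[3,97],0).round(3).tolist())
    f=M&(abs(L[...,2])<.004);q=L[f];print(" face ext",np.percentile(q,[1,99],0).round(3).tolist())
# board: foil in top; dishes
P=cloud(t)
for nm,d in(("top",t),("side",s)):
    P=cloud(d);b=(P[...,2]>.019)&(P[...,2]<.033)&(P[...,0]>.4)&(P[...,0]<.75)&(P[...,1]<.0)&(P[...,1]>-.4)
    lab,cc,st,_=cv2.connectedComponentsWithStats(b.astype(np.uint8));i=1+st[1:,4].argmax()
    q=P[cc==i];print(nm,"board",len(q),"z",np.median(q[:,2]),cv2.minAreaRect(q[:,:2].astype(np.float32)),cv2.boxPoints(cv2.minAreaRect(q[:,:2].astype(np.float32))).round(3).tolist())
    g=(P[...,2]>.045)&(P[...,2]<.07)&(P[...,0]>.4)&(P[...,0]<.75)&(P[...,1]<-.05)&(P[...,1]>-.45)
    q=P[g];print("  dish",len(q),np.median(q,0) if len(q) else 0,np.ptp(q,0) if len(q) else 0)
    g=(P[...,2]>.03)&(P[...,2]<.1)&(P[...,0]>.33)&(P[...,0]<.75)&(P[...,1]<.07)&(P[...,1]>-.1)
    k,cc,st,_=cv2.connectedComponentsWithStats(g.astype(np.uint8))
    for i in range(1,k):
        if st[i,4]>12:q=P[cc==i];print("  obj",st[i,4],q.mean(0).round(3),q[:,2].max().round(3))
E
```

```text
axes [[ 0.8606  0.2851  0.4219]
 [-0.3145  0.9493  0.    ]
 [-0.4005 -0.1327  0.9066]] yaw 108.3309932474127
top hist (array([  15, 1052, 1066,  192,   45,   24,    3,    0,    0,    9,  125,
         14,    3,   34,   30,    0,    0]), array([-0.02, -0.01,  0.  ,  0.01,  0.02,  0.03,  0.04,  0.05,  0.06,
        0.07,  0.08,  0.09,  0.1 ,  0.11,  0.12,  0.13,  0.14,  0.15]))
 bar top h 0.12294246724370787 62 mid local [-0.00457909 -0.03328864] mean [-0.00440218 -0.03295841] dir [0.00461172 0.99998937] ext [0.05881529 0.01473051]
 world bar top [0.51857078 0.125119   0.21854347]
 button n 8 pix 194.0 161.25 local [-0.01006274  0.07300303  0.02060574] hmax 0.02849306240012524
 ring pts 199 [[-0.05, -0.079, 0.008], [0.042, 0.012, 0.023]]
 face ext [[-0.087, -0.125, -0.004], [0.079, 0.119, 0.004]]
side hist (array([  80,  953, 1010,  221,   70,   49,   30,   34,   27,   28,  117,
         23,   33,   50,   28,    0,    0]), array([-0.02, -0.01,  0.  ,  0.01,  0.02,  0.03,  0.04,  0.05,  0.06,
        0.07,  0.08,  0.09,  0.1 ,  0.11,  0.12,  0.13,  0.14,  0.15]))
 bar top h 0.1219313956
[... 764 characters left out ...]
[ 0.53673238 -0.28336317  0.05590541] [0.10632852 0.21976596 0.02225889]
  obj 171 [0.537 0.052 0.072] 0.099
  obj 62 [ 0.564 -0.003  0.058] 0.075
  obj 70 [ 0.413 -0.005  0.05 ] 0.075
side board 2233 z 0.025507369708690126 ((0.5614734292030334, -0.1990411877632141), (0.2583167552947998, 0.177169531583786), 79.15773010253906) [[0.44999998807907104, -0.3089999854564667], [0.6240000128746033, -0.34299999475479126], [0.6729999780654907, -0.08900000154972076], [0.49900001287460327, -0.0560000017285347]]
  dish 679 [ 0.53214261 -0.2846475   0.05593802] [0.10666677 0.22309701 0.01792686]
  obj 372 [0.556 0.052 0.071] 0.1
  obj 115 [ 0.561 -0.005  0.052] 0.067
  obj 204 [ 0.407 -0.004  0.047] 0.077
```

Measurements agree across both views:
- **Mixer face:** tilt 24.96°.
- **Bar:** 59 x 15 mm, its top 122 mm above the face.
- **Board:** 250 x 173 mm, top at z 0.0255.
- **Ring centre:** agrees with the bar axis.

Next I move above the button with the fingers shut.

```bash
cat > plan.py <<'E'
from h import *; from rig import manip; from scipy.spatial.transform import Rotation as Ro
z=np.load("/tmp/pl.npz");c,n=z["c"],z["n"];h_=n[:2]/np.linalg.norm(n[:2])
xs=np.r_[-h_*n[2],np.linalg.norm(n[:2])];ys=np.cross(n,xs);S=np.stack([xs,ys,n],1)
AX=(-.005,-.033); BT=(-.006,.073,.030); GRIPZ=.107
def W(l): return c+S@np.array(l)
def rot(yt,zt): return Ro.from_matrix(np.stack([np.cross(yt,zt),yt,zt],1))
def rep(pos,R):
    s=manip.get_state();q=s["tool_rot"];Rc=Ro.from_quat([q[1],q[2],q[3],q[0]])
    p=s["tcp_pos"];print("t",round(s["clock"],2),"tcp",p.round(4),"local",(S.T@(p-c)).round(4))
    print("shift",(pos-p).round(4),"turn/5deg",((R*Rc.inv()).as_rotvec()/np.radians(5)).round(3),"in tilt frame",(S.T@(pos-p)).round(4))
    print("F",s["wrist_force"].round(1),"Flocal",(S.T@s["wrist_force"]).round(1),"M",s["moment"].round(2),"grip",round(s["grip_width"],3),round(s["grip_force"],1),"q",s["joints"].round(2))
E
python3 -m creep '[0.0195,-0.0293,0,0,0,-0.76,0, 0.0195,-0.0293,0,0,0,-0.76,0, 0.0195,-0.0293,0,0,0,-0.76,0, 0.0195,-0.0293,0,0,0,-0.76,0, 0.0195,-0.0293,0,0,0,-0.76,0, 0.0195,-0.0293,0,0,0,-0.76,0, 0.0195,-0.0293,0,0,0,-0.76,0, 0.0195,-0.0293,0,0,0,-0.76,0, 0.0195,-0.0293,0,0,0,-0.76,0, 0.0195,-0.0293,0,0,0,-0.76,0, 0.0195,-0.0293,0,0,0,-0.76,0, 0.0195,-0.0293,0,0,0,-0.76,0]' 40
python3 -m creep '[0.0195,-0.0293,0,0,0,-0.76,0, 0.0195,-0.0293,0,0,0,-0.76,0, 0,0,0,0.3145,-0.949,0,0, 0,0,0,0.3145,-0.949,0,0, 0,0,0,0.3145,-0.949,0,0, 0,0,0,0.3145,-0.949,0,0, 0,0,0,0.3145,-0.949,0,0, 0,0,0,0,0,0,0, 0,0,0,0,0,0,0]'
python3 - <<'E'
from plan import *
rep(W((BT[0],BT[1],.11)),rot(xs,-n))
print(W((*AX,GRIPZ)),W(BT))
E
```

```text
clock: 1.1
tcp_pos: [0.4479, 0.2871, 0.2312]
tool_rot: [-0.0, 0.532, 0.847, -0.0]
wrist_force: [0.5, 0.7, -0.3]
grip_width: -0.002
grip_force: 0.0
clock: 1.85
tcp_pos: [0.4854, 0.2299, 0.231]
tool_rot: [0.126, 0.571, 0.792, 0.174]
wrist_force: [0.9, 0.2, 0.2]
grip_width: -0.001
grip_force: 0.0
t 1.85 tcp [0.4854 0.2299 0.231 ] local [0.002  0.0766 0.1336]
shift [ 0.0037 -0.0026 -0.0248] turn/5deg [ 0.009 -0.019 -0.016] in tilt frame [-0.008  -0.0036 -0.0236]
F [0.9 0.2 0.2] Flocal [ 0.9 -0.1 -0.2] M [-0.11  0.4  -0.01] grip -0.001 0.0 q [-0.88  0.05  0.31  2.17  0.18  0.51 -0.39]
[0.52450302 0.12738852 0.20391197] [0.5211447  0.23794231 0.13367963]
```

```bash
python3 -m creep '[0.0037,-0.0026,-0.0248,0,0,0,0, 0.0075,0.0025,-0.017,0,0,0,0, 0.0075,0.0025,-0.017,0,0,0,0, 0.0075,0.0025,-0.017,0,0,0,0, 0.0055,0.0018,-0.0125,0,0,0,0, 0,0,0,0,0,0,0]'
python3 - <<'E'
from plan import *
rep(W((BT[0],BT[1],.022)),rot(xs,-n))
for n_ in("side","top"):
    d=manip.read_camera(n_);np.savez(f"/tmp/{n_}1.npz",**d)
s,t=load("side",1),load("top",1)
cv2.imwrite("pics/b1.png",np.hstack([cv2.resize(d["color"][y:y+95,x:x+95,::-1],(400,400),interpolation=cv2.INTER_CUBIC) for d,x,y in((s,215,110),(t,150,110))]))
E
```

```text
clock: 2.35
tcp_pos: [0.5194, 0.2369, 0.1407]
tool_rot: [0.126, 0.572, 0.792, 0.173]
wrist_force: [0.3, 0.2, 0.6]
grip_width: 0.001
grip_force: 0.0
t 2.35 tcp [0.5194 0.2369 0.1407] local [-0.0049  0.0725  0.0373]
shift [ 0.005   0.0021 -0.0143] turn/5deg [ 0.038 -0.03   0.004] in tilt frame [-0.0011  0.0005 -0.0153]
F [0.3 0.2 0.6] Flocal [0.6 0.1 0.4] M [-0.17  0.43 -0.02] grip 0.001 0.0 q [-0.8   0.26  0.29  2.2   0.08  0.28 -0.29]
```

View pics/b1.png

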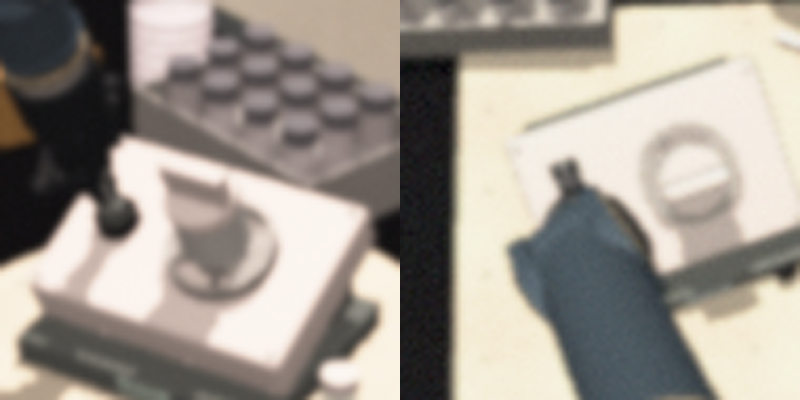

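The side crop shows the shut fingertips just above the button at about (118,205), centred on it. Pressing next.

```bash
python3 -m creep '[0.001,0.0003,-0.0023,0.01,-0.01,0,0, 0.001,0.0003,-0.0023,0.01,-0.01,0,0, 0.001,0.0003,-0.0023,0.01,-0.01,0,0, 0,0,0,0,0,0,0]'; python3 - <<'E'
from plan import *
rep(W((BT[0],BT[1],.022)),rot(xs,-n))
E
python3 -m creep '[0.001,0.0003,-0.0023,0,0,0,0, 0.001,0.0003,-0.0023,0,0,0,0, 0,0,0,0,0,0,0, 0,0,0,0,0,0,0]'
python3 - <<'E'
from plan import *
rep(W((BT[0],BT[1],.022)),rot(xs,-n))
E
```

```text
clock: 2.78
tcp_pos: [0.5212, 0.2378, 0.1363]
tool_rot: [0.127, 0.571, 0.791, 0.177]
wrist_force: [0.3, -0.0, -0.5]
grip_width: -0.001
grip_force: 0.0
t 2.78 tcp [0.5212 0.2378 0.1363] local [-0.0049  0.0729  0.0324]
shift [ 0.0032  0.0012 -0.0099] turn/5deg [-0.034  0.04  -0.006] in tilt frame [-0.0011  0.0001 -0.0104]
F [ 0.3 -0.  -0.5] Flocal [ 0.  -0.1 -0.6] M [-0.16  0.43 -0.05] grip -0.001 0.0 q [-0.79  0.27  0.28  2.2   0.08  0.26 -0.29]
clock: 3.12
tcp_pos: [0.5234, 0.2386, 0.1317]
tool_rot: [0.127, 0.571, 0.791, 0.177]
wrist_force: [-0.2, 0.2, 1.7]
grip_width: 0.001
grip_force: 0.3
t 3.12 tcp [0.5234 0.2386 0.1317] local [-0.0048  0.0729  0.0272]
shift [ 0.001   0.0004 -0.0053] turn/5deg [-0.035  0.044 -0.007] in tilt frame [-0.0012  0.0001 -0.0052]
F [-0.2  0.2  1.7] Flocal [0.6 0.3 1.6] M [-0.09  0.34 -0.03] grip 0.001 0.3 q [-0.78  0.28  0.27  2.2   0.07  0.24 -0.29]
```

```bash
python3 -m creep '[0.001,0.0003,-0.0023,0,0,0,0, 0.001,0.0003,-0.0023,0,0,0,0, 0,0,0,0,0,0,0]'; python3 -c "
from plan import *
rep(W((BT[0],BT[1],.02)),rot(xs,-n))"
python3 -m creep '[0.0006,0.0002,-0.0014,0,0,0,0, 0.0006,0.0002,-0.0014,0,0,0,0, 0,0,0,0,0,0,0]'; python3 -c "
from plan import *
rep(W((BT[0],BT[1],.02)),rot(xs,-n))"
```

```text
clock: 3.37
tcp_pos: [0.5255, 0.2393, 0.1268]
tool_rot: [0.127, 0.571, 0.791, 0.177]
wrist_force: [-0.4, 0.3, 0.8]
grip_width: -0.003
grip_force: 0.8
t 3.37 tcp [0.5255 0.2393 0.1268] local [-0.0048  0.0729  0.0219]
shift [-0.0003  0.     -0.0022] turn/5deg [-0.034  0.044 -0.009] in tilt frame [-0.0012  0.0001 -0.0019]
F [-0.4  0.3  0.8] Flocal [0.1 0.4 0.9] M [-0.06  0.26  0.1 ] grip -0.003 0.8 q [-0.77  0.29  0.26  2.2   0.07  0.23 -0.28]
clock: 3.62
tcp_pos: [0.5259, 0.2395, 0.126]
tool_rot: [0.127, 0.571, 0.791, 0.178]
wrist_force: [-16.1, -5.1, 26.2]
grip_width: 0.005
grip_force: 15.2
t 3.62 tcp [0.5259 0.2395 0.126 ] local [-0.0046  0.073   0.0209]
shift [-0.0008 -0.0003 -0.0014] turn/5deg [-0.046  0.041 -0.006] in tilt frame [-0.0014 -0.     -0.0009]
F [-16.1  -5.1  26.2] Flocal [-4.3  0.2 30.9] M [-0.43  1.22  0.02] grip 0.005 15.2 q [-0.77  0.29  0.26  2.2   0.07  0.23 -0.29]
```

The button met its hard stop at 31 N after about 8 mm of travel. Retreating and moving above the bar.

```bash
python3 -m creep '[-0.015,-0.005,0.034,0,0,0,0, -0.015,-0.005,0.034,0,0,0,0, -0.015,-0.005,0.034,0,0,0,0, -0.015,-0.005,0.034,0,0,0,0, 0.0083,-0.0251,0,0,0,0,50, 0.0083,-0.0251,0,0,0,0,50, 0.0083,-0.0251,0,0,0,0,50, 0.0083,-0.0251,0,0,0,0,50, 0,0,0,0,0,0,50, 0,0,0,0,0,0,50]'; python3 - <<'E'
from plan import *
rep(W((*AX,.092)),rot(xs,-n))
d=manip.read_camera("side");np.savez("/tmp/side2.npz",**d);t=manip.read_camera("top");np.savez("/tmp/top2.npz",**t)
# refine the button & bar: side cloud
L=(cloud(d)-c)@S
k=(abs(L[...,0]+.005)<.03)&(abs(L[...,1]-.073)<.03)&(L[...,2]>.016)&(L[...,2]<.04);print("button h",k.sum(),np.percentile(L[k],[5,50,95],0).round(4).tolist())
cv2.imwrite("pics/b2.png",np.hstack([cv2.resize(q["color"][y:y+95,x:x+95,::-1],(400,400),interpolation=cv2.INTER_CUBIC) for q,x,y in((d,215,110),(t,150,110))]))
E
```

```text
clock: 4.45
tcp_pos: [0.4996, 0.1174, 0.2598]
tool_rot: [0.127, 0.573, 0.79, 0.177]
wrist_force: [-0.0, 0.7, 0.1]
grip_width: 0.5
grip_force: 0.0
t 4.45 tcp [0.4996 0.1174 0.2598] local [-0.0057 -0.0346  0.169 ]
shift [ 0.0309  0.0119 -0.0695] turn/5deg [-0.031  0.03   0.035] in tilt frame [ 0.0007  0.0016 -0.077 ]
F [-0.   0.7  0.1] Flocal [ 0.2  0.6 -0. ] M [-0.02  0.42  0.04] grip 0.5 0.0 q [-0.81 -0.05  0.5   2.19  0.04  0.56 -0.03]
button h 48 [[-0.0191, 0.0548, 0.0164], [-0.0072, 0.0722, 0.0212], [0.0048, 0.0849, 0.0273]]
```

View pics/b2.png

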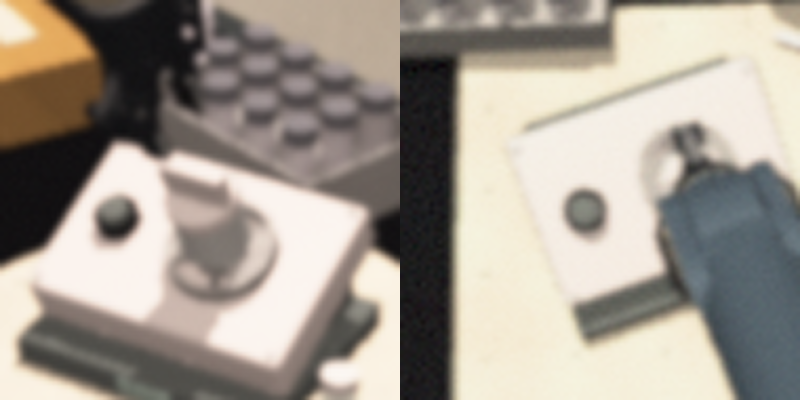

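The button at side crop (117,215) now sits lower, and the open fingers are above the bar. Lowering over the bar and gripping.

```bash
python3 -m creep '[0.0077,0.003,-0.0174,-0.03,0.03,0.03,50, 0.0077,0.003,-0.0174,0,0,0,50, 0.0077,0.003,-0.0174,0,0,0,50, 0,0,0,0,0,0,50]'; python3 -c "
from plan import *
rep(W((*AX,.092)),rot(xs,-n))"
python3 -m creep '[0.0039,0.0015,-0.0087,0,0,0,50, 0.0039,0.0015,-0.0087,0,0,0,50, 0,0,0,0,0,0,50]'; python3 -c "
from plan import *
rep(W((*AX,.092)),rot(xs,-n))"
```

```text
clock: 4.88
tcp_pos: [0.5211, 0.1295, 0.2044]
tool_rot: [0.125, 0.569, 0.794, 0.173]
wrist_force: [-1.1, -0.2, -0.6]
grip_width: 0.498
grip_force: 0.0
t 4.88 tcp [0.5211 0.1295 0.2044] local [-0.0071 -0.03    0.1086]
shift [ 0.0094 -0.0001 -0.0141] turn/5deg [ 0.04  -0.056 -0.07 ] in tilt frame [ 0.0021 -0.003  -0.0166]
F [-1.1 -0.2 -0.6] Flocal [-1.2  0.2 -0.1] M [-0.11  0.51 -0.01] grip 0.498 0.0 q [-0.8   0.09  0.51  2.21 -0.14  0.42  0.14]
clock: 5.13
tcp_pos: [0.5297, 0.1321, 0.1895]
tool_rot: [0.126, 0.57, 0.793, 0.175]
wrist_force: [-0.4, 0.5, 0.4]
grip_width: 0.501
grip_force: 0.0
t 5.13 tcp [0.5297 0.1321 0.1895] local [-0.0053 -0.0302  0.0913]
shift [ 0.0008 -0.0027  0.0008] turn/5deg [ 0.012 -0.018 -0.059] in tilt frame [ 0.0003 -0.0028  0.0007]
F [-0.4  0.5  0.4] Flocal [-0.   0.6  0.5] M [-0.15  0.46 -0.04] grip 0.501 0.0 q [-0.77  0.14  0.49  2.21 -0.21  0.38  0.21]
```

```bash
python3 -m creep '[0.0008,-0.0027,0.0008,0.01,-0.02,-0.06,50, 0,0,0,0,0,0,15, 0,0,0,0,0,0,0, 0,0,0,0,0,0,0, 0,0,0,0,0,0,0, 0,0,0,0,0,0,0, 0,0,0,0,0,0,0]' 60; python3 -c "
from plan import *
rep(W((*AX,.092)),rot(xs,-n))"
```

```text
clock: 5.72
tcp_pos: [0.5313, 0.1284, 0.1922]
tool_rot: [0.127, 0.572, 0.791, 0.177]
wrist_force: [-3.2, 0.2, 5.8]
grip_width: 0.148
grip_force: 63.5
t 5.72 tcp [0.5313 0.1284 0.1922] local [-0.0038 -0.0342  0.0935]
shift [-0.0008  0.001  -0.0018] turn/5deg [-0.02   0.035  0.02 ] in tilt frame [-0.0012  0.0012 -0.0015]
F [-3.2  0.2  5.8] Flocal [-0.3  1.2  6.5] M [-0.27  0.79  0.09] grip 0.148 63.5 q [-0.77  0.13  0.5   2.21 -0.21  0.38  0.21]
```

Gripped at 63 N with an opening that fits the bar. Twisting in small steps while watching the forces.

```bash
python3 -m creep '[-0.0002,0,0.0005,-0.24,-0.08,0.54,0, 0,0,0,-0.24,-0.08,0.54,0, 0,0,0,-0.24,-0.08,0.54,0, 0,0,0,-0.24,-0.08,0.54,0, 0,0,0,0,0,0,0]'; python3 -c "
from plan import *
rep(W((*AX,.093)),rot(ys,-n))"
python3 -m creep '[0,0,0,-0.24,-0.08,0.54,0, 0,0,0,-0.24,-0.08,0.54,0, 0,0,0,-0.24,-0.08,0.54,0, 0,0,0,-0.24,-0.08,0.54,0,0,0,0,0,0,0,0]'; python3 -c "
from plan import *
rep(W((*AX,.093)),rot(ys,-n))"
```

```text
clock: 6.13
tcp_pos: [0.5306, 0.1284, 0.1918]
tool_rot: [0.145, 0.487, 0.846, 0.162]
wrist_force: [-2.2, 0.1, 2.2]
grip_width: 0.151
grip_force: 62.8
t 6.13 tcp [0.5306 0.1284 0.1918] local [-0.0046 -0.034   0.0935]
shift [-0.0005  0.0009 -0.0006] turn/5deg [-6.28  -2.057 14.162] in tilt frame [-0.0004  0.001  -0.0005]
F [-2.2  0.1  2.2] Flocal [-0.9  0.8  2.9] M [-0.15  0.81  0.07] grip 0.151 62.8 q [-0.73  0.13  0.46  2.21 -0.19  0.38  0.4 ]
clock: 6.55
tcp_pos: [0.5308, 0.1284, 0.1919]
tool_rot: [0.161, 0.397, 0.892, 0.146]
wrist_force: [-2.1, -0.5, 2.1]
grip_width: 0.149
grip_force: 62.9
t 6.55 tcp [0.5308 0.1284 0.1919] local [-0.0043 -0.034   0.0935]
shift [-0.0007  0.0009 -0.0007] turn/5deg [-5.335 -1.734 12.011] in tilt frame [-0.0007  0.001  -0.0005]
F [-2.1 -0.5  2.1] Flocal [-1.1  0.2  2.8] M [-0.07  0.75  0.12] grip 0.149 62.9 q [-0.69  0.13  0.42  2.21 -0.17  0.38  0.59]
```

```bash
python3 -m creep '[0,0,0,-0.4,-0.13,0.9,0, 0,0,0,-0.4,-0.13,0.9,0, 0,0,0,-0.4,-0.13,0.9,0, 0,0,0,-0.4,-0.13,0.9,0, 0,0,0,-0.4,-0.13,0.9,0, 0,0,0,0,0,0,0]'; python3 -c "
from plan import *
rep(W((*AX,.093)),rot(ys,-n))"
python3 -m creep '[0,0,0,-0.4,-0.13,0.9,0, 0,0,0,-0.4,-0.13,0.9,0, 0,0,0,-0.4,-0.13,0.9,0, 0,0,0,-0.4,-0.13,0.9,0, 0,0,0,-0.4,-0.13,0.9,0, 0,0,0,0,0,0,0]'; python3 -c "
from plan import *
rep(W((*AX,.093)),rot(ys,-n))"
```

```text
clock: 7.05
tcp_pos: [0.5314, 0.1289, 0.1923]
tool_rot: [0.189, 0.195, 0.956, 0.109]
wrist_force: [-1.2, 1.6, 2.1]
grip_width: 0.152
grip_force: 62.7
t 7.05 tcp [0.5314 0.1289 0.1923] local [-0.0035 -0.0338  0.0935]
shift [-0.0013  0.0004 -0.0011] turn/5deg [-3.349 -1.069  7.505] in tilt frame [-0.0015  0.0008 -0.0005]
F [-1.2  1.6  2.1] Flocal [0.3 1.9 2.2] M [0.24 0.46 0.23] grip 0.152 62.7 q [-0.62  0.13  0.33  2.2  -0.14  0.38  0.99]
clock: 7.55
tcp_pos: [0.5319, 0.1296, 0.1928]
tool_rot: [0.208, -0.014, 0.976, 0.066]
wrist_force: [0.6, 3.5, 1.7]
grip_width: 0.15
grip_force: 62.6
t 7.55 tcp [0.5319 0.1296 0.1928] local [-0.0027 -0.0332  0.0936]
shift [-0.0018 -0.0004 -0.0015] turn/5deg [-1.366 -0.402  3.011] in tilt frame [-0.0023  0.0002 -0.0006]
F [0.6 3.5 1.7] Flocal [2.3 3.1 0.9] M [0.89 0.19 0.49] grip 0.15 62.6 q [-0.55  0.13  0.25  2.2  -0.11  0.38  1.39]
```

```bash
python3 -m creep '[-0.0004,0,-0.0002,-0.4,-0.13,0.9,0, -0.0004,0,-0.0002,-0.4,-0.13,0.9,0, 0,0,0,-0.4,-0.13,0.9,0, 0,0,0,0,0,0,0]'; python3 -c "
from plan import *
rep(W((*AX,.093)),rot(ys,-n))"
python3 -m creep '[0,0,0,-0.2,-0.06,0.45,0, 0,0,0,-0.16,-0.05,0.36,0, 0,0,0,0,0,0,0]'; python3 -c "
from plan import *
rep(W((*AX,.093)),rot(ys,-n))"
```

```text
clock: 7.88
tcp_pos: [0.5317, 0.1301, 0.1928]
tool_rot: [0.215, -0.141, 0.966, 0.039]
wrist_force: [0.5, 4.7, 2.3]
grip_width: 0.153
grip_force: 62.6
t 7.88 tcp [0.5317 0.1301 0.1928] local [-0.0027 -0.0327  0.0937]
shift [-0.0016 -0.0008 -0.0016] turn/5deg [-0.175  0.006  0.317] in tilt frame [-0.0023 -0.0003 -0.0007]
F [0.5 4.7 2.3] Flocal [2.8 4.3 1.3] M [ 1.33 -0.1   0.57] grip 0.153 62.6 q [-0.5   0.13  0.21  2.2  -0.09  0.38  1.63]
clock: 8.13
tcp_pos: [0.5316, 0.1303, 0.1928]
tool_rot: [0.216, -0.177, 0.96, 0.031]
wrist_force: [0.8, 6.7, 1.6]
grip_width: 0.15
grip_force: 62.7
t 8.13 tcp [0.5316 0.1303 0.1928] local [-0.0028 -0.0325  0.0937]
shift [-0.0014 -0.001  -0.0016] turn/5deg [ 0.172  0.111 -0.469] in tilt frame [-0.0022 -0.0005 -0.0007]
F [0.8 6.7 1.6] Flocal [3.2 6.1 0.3] M [1.58 0.08 0.61] grip 0.15 62.7 q [-0.49  0.13  0.19  2.2  -0.09  0.38  1.7 ]
```

```bash
sed -i 's/"M",s\["moment"\].round(2)/"Mlocal",(S.T@s["moment"]).round(2)/' plan.py
python3 -m creep '[-0.0005,-0.0003,-0.0003,-0.2,-0.06,0.45,0, 0,0,0,0,0,0,0]'; python3 -c "
from plan import *
rep(W((*AX,.093)),rot(ys,-n))"
python3 -m creep '[0,0,0,-0.2,-0.06,0.45,0, 0,0,0,0,0,0,0]'; python3 -c "
from plan import *
rep(W((*AX,.093)),rot(ys,-n))"
```

```text
clock: 8.3
tcp_pos: [0.5315, 0.1301, 0.1929]
tool_rot: [0.217, -0.195, 0.956, 0.027]
wrist_force: [1.1, 7.1, 2.3]
grip_width: 0.147
grip_force: 67.8
t 8.3 tcp [0.5315 0.1301 0.1929] local [-0.0029 -0.0327  0.0938]
shift [-0.0014 -0.0008 -0.0016] turn/5deg [ 0.334  0.173 -0.857] in tilt frame [-0.0021 -0.0003 -0.0008]
F [1.1 7.1 2.3] Flocal [3.9 6.4 0.6] Mlocal [ 1.83 -0.65 -1.33] grip 0.147 67.8 q [-0.48  0.13  0.18  2.2  -0.09  0.38  1.74]
clock: 8.47
tcp_pos: [0.5315, 0.13, 0.1929]
tool_rot: [0.217, -0.213, 0.952, 0.023]
wrist_force: [0.6, 6.4, 2.7]
grip_width: 0.153
grip_force: 84.1
t 8.47 tcp [0.5315 0.13   0.1929] local [-0.0029 -0.0328  0.0939]
shift [-0.0014 -0.0007 -0.0017] turn/5deg [ 0.508  0.225 -1.26 ] in tilt frame [-0.0021 -0.0002 -0.0009]
F [0.6 6.4 2.7] Flocal [3.5 5.8 1.4] Mlocal [ 1.86 -0.65 -2.07] grip 0.153 84.1 q [-0.48  0.13  0.18  2.19 -0.08  0.38  1.78]
```

The stop is felt: torque rose to -2 Nm at about 93°. I'll ease back 3° and draw out along the axis.

```bash
python3 -m creep '[-0.0003,0,0,0.25,0.1,-0.6,0, 0,0,0,0,0,0,0, -0.0016,-0.0005,0.0036,0,0,0,0, -0.0016,-0.0005,0.0036,0,0,0,0, 0,0,0,0,0,0,0]'; python3 -c "
from plan import *
rep(W((*AX,.12)),rot(ys,-n))"
python3 -m creep '[-0.0016,-0.0005,0.0036,0,0,0,0, -0.0016,-0.0005,0.0036,0,0,0,0, -0.0016,-0.0005,0.0036,0,0,0,0, 0,0,0,0,0,0,0]'; python3 -c "
from plan import *
rep(W((*AX,.12)),rot(ys,-n))"
```

```text
clock: 8.88
tcp_pos: [0.5264, 0.1281, 0.1982]
tool_rot: [0.214, -0.189, 0.958, 0.027]
wrist_force: [1.9, 5.1, -2.9]
grip_width: 0.153
grip_force: 63.7
t 8.88 tcp [0.5264 0.1281 0.1982] local [-0.0056 -0.0329  0.1009]
shift [-0.0071 -0.0025  0.0175] turn/5deg [ 0.316  0.087 -0.724] in tilt frame [ 0.0006 -0.0001  0.0191]
F [ 1.9  5.1 -2.9] Flocal [ 1.8  4.3 -4.1] Mlocal [ 1.45 -0.39 -0.65] grip 0.153 63.7 q [-0.49  0.11  0.19  2.2  -0.07  0.4   1.71]
clock: 9.22
tcp_pos: [0.52, 0.1244, 0.2078]
tool_rot: [0.211, -0.191, 0.958, 0.025]
wrist_force: [0.7, -0.1, -4.8]
grip_width: 0.15
grip_force: 61.6
t 9.22 tcp [0.52   0.1244 0.2078] local [-0.0081 -0.0344  0.1128]
shift [-0.0007  0.0012  0.0079] turn/5deg [ 0.374  0.041 -0.758] in tilt frame [0.0031 0.0014 0.0072]
F [ 0.7 -0.1 -4.8] Flocal [-1.4 -0.4 -4.6] Mlocal [-0.04  0.93 -0.06] grip 0.15 61.6 q [-0.5   0.09  0.2   2.2  -0.05  0.43  1.7 ]
```

```bash
python3 -m creep '[-0.001,-0.0005,0.0055,0,0,0,0, -0.002,-0.0007,0.0045,0,0,0,0, -0.008,-0.0026,0.018,0,0,0,0, -0.008,-0.0026,0.018,0,0,0,0, -0.008,-0.0026,0.018,0,0,0,0, 0,0,0,0,0,0,0]'; python3 - <<'E'
from plan import *
rep(W((*AX,.17)),rot(ys*[1,1,0],np.array([0,0,-1.])))
d=manip.read_camera("side");np.savez("/tmp/side3.npz",**d)
cv2.imwrite("pics/b3.png",cv2.resize(d["color"][90:240,200:400,::-1],(800,600),interpolation=cv2.INTER_CUBIC))
E
```

```text
clock: 9.72
tcp_pos: [0.495, 0.1159, 0.2768]
tool_rot: [0.216, -0.192, 0.957, 0.026]
wrist_force: [0.8, 0.3, -3.2]
grip_width: 0.152
grip_force: 61.6
t 9.72 tcp [0.495  0.1159 0.2768] local [-0.0029 -0.0347  0.1864]
shift [ 0.0042  0.0032 -0.0157] turn/5deg [-1.393  4.833 -0.847] in tilt frame [-0.0021  0.0017 -0.0164]
F [ 0.8  0.3 -3.2] Flocal [-0.6  0.  -3.2] Mlocal [0.01 0.82 0.01] grip 0.152 61.6 q [-0.51 -0.06  0.19  2.16  0.02  0.6   1.64]
```

View pics/b3.png

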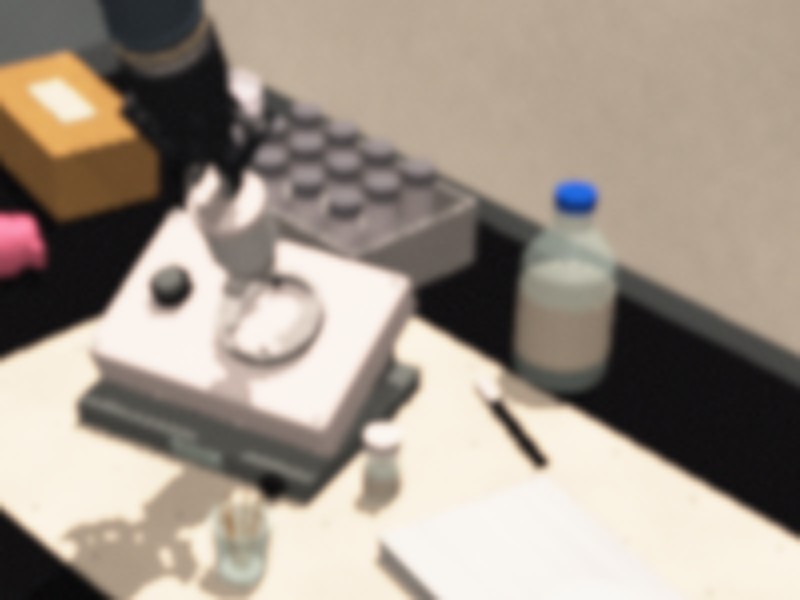

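The canister is out of the socket at (235,225), hanging straight in the fingers, and the jar and pot are undisturbed. Next: lift, untilt, and travel to the board.

```bash
python3 -m creep '[0,0,0.015,0,0,0,0, 0,0,0.015,0,0,0,0, 0,0,0,-0.28,0.967,-0.17,0, 0,0,0,-0.28,0.967,-0.17,0, 0,0,0,-0.28,0.967,-0.17,0, 0,0,0,-0.28,0.967,-0.17,0, 0,0,0,-0.28,0.967,-0.17,0, 0.0088,-0.029,0,0,0,0,0, 0.0088,-0.029,0,0,0,0,0, 0.0088,-0.029,0,0,0,0,0, 0.0088,-0.029,0,0,0,0,0]'; 
python3 -m creep '[0.0088,-0.029,0,0,0,0,0, 0.0088,-0.029,0,0,0,0,0, 0.0088,-0.029,0,0,0,0,0, 0.0088,-0.029,0,0,0,0,0, 0.0088,-0.029,0,0,0,0,0, 0,0,0,0,0,0,0, 0,0,0,0,0,0,0]'; python3 - <<'E'
from plan import *
rep(np.array([.574,-.145,.0255+.091]),rot(ys*[1,1,0],np.array([0,0,-1.])))
s=manip.get_state();p=s["tcp_pos"]
for n_ in("side","top"):
    d=manip.read_camera(n_);np.savez(f"/tmp/{n_}4.npz",**d);P=cloud(d)
    m=(np.hypot(P[...,0]-p[0],P[...,1]-p[1])<.06)&(P[...,2]>.12)&(P[...,2]<p[2]-.02);q=P[m]
    if len(q): 
        print(n_,len(q),q.min(0),q.max(0))
        for a,b in((.18,.2),(.2,.22),(.22,.24),(.24,.26)):
            k=q[(q[:,2]>a)&(q[:,2]<b)]
            if len(k):print(a,len(k),k.mean(0).round(4),np.ptp(k,0).round(3))
d=load("side",4);u,v=proj(d,p)[0].astype(int);print(u,v)
cv2.imwrite("pics/b4.png",cv2.resize(d["color"][max(v-60,0):v+90,max(u-100,0):u+100,::-1],(800,600),interpolation=cv2.INTER_CUBIC))
E
```

```text
clock: 10.68
tcp_pos: [0.5302, -0.001, 0.3015]
tool_rot: [-0.004, -0.16, 0.987, -0.001]
wrist_force: [0.9, 0.7, -3.4]
grip_width: 0.152
grip_force: 61.5
clock: 11.27
tcp_pos: [0.5735, -0.1473, 0.3014]
tool_rot: [-0.004, -0.158, 0.987, -0.001]
wrist_force: [0.7, 0.6, -4.0]
grip_width: 0.15
grip_force: 61.4
t 11.27 tcp [ 0.5735 -0.1473  0.3014] local [-0.     -0.3091  0.2122]
shift [ 0.0005  0.0023 -0.1849] turn/5deg [ 0.039 -0.088  0.037] in tilt frame [-0.0769  0.002  -0.1681]
F [ 0.7  0.6 -4. ] Flocal [-0.9  0.3 -4. ] Mlocal [ 0.11 -0.06 -0.09] grip 0.15 61.4 q [-0.13  0.29  0.4   1.66 -0.11  1.22  2.18]
side 391 [ 0.52912799 -0.17941696  0.20388947] [ 0.589834   -0.12291282  0.2805948 ]
0.2 80 [ 0.5493 -0.1601  0.2136] [0.052 0.038 0.016]
0.22 82 [ 0.5523 -0.1604  0.2318] [0.053 0.055 0.02 ]
0.24 111 [ 0.5521 -0.1623  0.2497] [0.05  0.046 0.02 ]
333 154
```

View pics/b4.png

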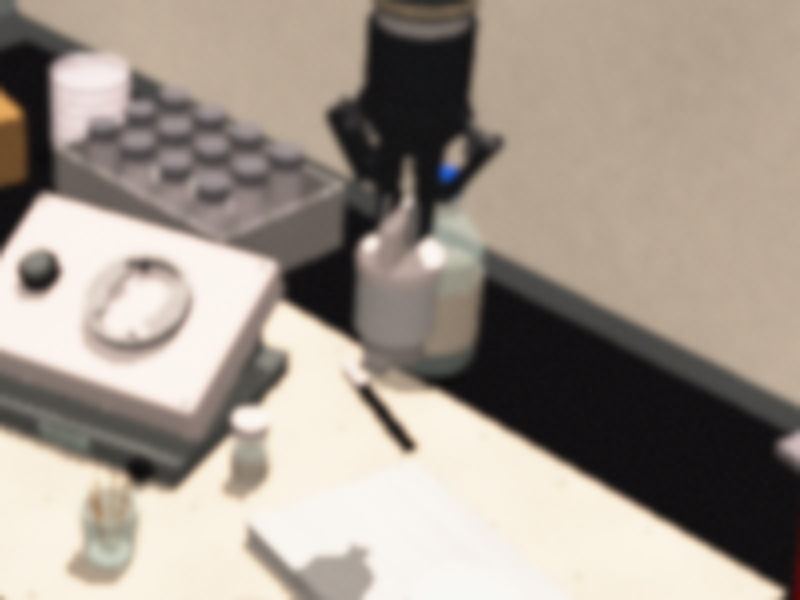

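The canister hangs upright at (395,290) over the board, whose corner is at (330,540). Lowering onto the free part.

```bash
python3 -m creep '[0.004,0.002,-0.03,0.04,-0.09,0,0, 0,0,-0.033,0,0,0,0, 0,0,-0.033,0,0,0,0, 0,0,-0.033,0,0,0,0, 0,0,-0.025,0,0,0,0, 0,0,-0.01,0,0,0,0, 0,0,0,0,0,0,0]'; python3 -c "
from plan import *
rep(np.array([.574,-.145,.0255+.091]),rot(ys*[1,1,0],np.array([0,0,-1.])))"
python3 -m creep '[0,0,-0.0025,0,0,0,0, 0,0,-0.0025,0,0,0,0, 0,0,-0.0025,0,0,0,0, 0,0,0,0,0,0,0]'; python3 -c "
from plan import *
rep(np.array([.574,-.145,.0255+.091]),rot(ys*[1,1,0],np.array([0,0,-1.])))"
```

```text
clock: 11.95
tcp_pos: [0.576, -0.1405, 0.1363]
tool_rot: [-0.002, -0.161, 0.987, 0.002]
wrist_force: [-0.7, 0.2, -4.3]
grip_width: 0.15
grip_force: 61.3
t 11.95 tcp [ 0.576  -0.1405  0.1363] local [-0.0656 -0.3035  0.0607]
shift [-0.002  -0.0045 -0.0198] turn/5deg [-0.032 -0.043 -0.05 ] in tilt frame [-0.0113 -0.0036 -0.0166]
F [-0.7  0.2 -4.3] Flocal [-2.4  0.4 -3.6] Mlocal [0.02 0.   0.04] grip 0.15 61.3 q [-0.1   0.45  0.35  1.84 -0.2   0.89  2.25]
clock: 12.28
tcp_pos: [0.5783, -0.1425, 0.1326]
tool_rot: [0.002, -0.16, 0.987, 0.0]
wrist_force: [1.2, -1.0, -4.4]
grip_width: 0.15
grip_force: 61.4
t 12.28 tcp [ 0.5783 -0.1425  0.1326] local [-0.0658 -0.3061  0.0566]
shift [-0.0043 -0.0025 -0.0161] turn/5deg [-0.016  0.044 -0.027] in tilt frame [-0.0111 -0.001  -0.0125]
F [ 1.2 -1.  -4.4] Flocal [-1.1 -1.3 -4.3] Mlocal [ 0.06 -0.01  0.01] grip 0.15 61.4 q [-0.09  0.45  0.35  1.85 -0.2   0.87  2.25]
```

```bash
python3 -m creep '[-0.001,0,-0.003,0,0.04,0,0, -0.001,0,-0.003,0,0,0,0, 0,0,-0.003,0,0,0,0, 0,0,0,0,0,0,0]'; python3 -c "
from plan import *
rep(np.array([.576,-.143,.0255+.091]),rot(ys*[1,1,0],np.array([0,0,-1.])))"
python3 -m creep '[0,0,-0.0015,0,0,0,0, 0,0,-0.0015,0,0,0,0, 0,0,0,0,0,0,0]'; python3 -c "
from plan import *
rep(np.array([.576,-.143,.0255+.091]),rot(ys*[1,1,0],np.array([0,0,-1.])))
d=manip.read_camera('side');np.savez('/tmp/side5.npz',**d)"
```

```text
clock: 12.62
tcp_pos: [0.575, -0.1424, 0.1219]
tool_rot: [-0.001, -0.16, 0.987, 0.001]
wrist_force: [-0.7, 1.3, -3.0]
grip_width: 0.148
grip_force: 61.4
t 12.62 tcp [ 0.575  -0.1424  0.1219] local [-0.073  -0.305   0.0482]
shift [ 0.001  -0.0006 -0.0054] turn/5deg [-0.02  -0.033 -0.025] in tilt frame [-0.0016 -0.0009 -0.0052]
F [-0.7  1.3 -3. ] Flocal [-1.5  1.5 -2.6] Mlocal [ 0.01  0.05 -0.  ] grip 0.148 61.4 q [-0.09  0.47  0.35  1.86 -0.21  0.86  2.25]
clock: 12.87
tcp_pos: [0.5762, -0.1426, 0.1205]
tool_rot: [-0.0, -0.16, 0.987, 0.001]
wrist_force: [-0.2, 0.9, 2.0]
grip_width: 0.151
grip_force: 62.4
t 12.87 tcp [ 0.5762 -0.1426  0.1205] local [-0.0727 -0.3055  0.0465]
shift [-0.0002 -0.0004 -0.004 ] turn/5deg [-0.019 -0.007 -0.027] in tilt frame [-0.002  -0.0004 -0.0035]
F [-0.2  0.9  2. ] Flocal [0.9 1.  1.8] Mlocal [ 0.28  0.35 -0.16] grip 0.151 62.4 q [-0.09  0.47  0.35  1.86 -0.21  0.85  2.26]
```

Contact is beginning. I'll press lightly to seat the foot.

```bash
python3 -m creep '[0,0,-0.001,0,0,0,0, 0,0,0,0,0,0,0]'; python3 -c "
from plan import *
rep(np.array([.576,-.143,.0255+.091]),rot(ys*[1,1,0],np.array([0,0,-1.])))"
python3 -m creep '[0,0,-0.001,0,0,0,0, 0,0,0,0,0,0,0]'; python3 -c "
from plan import *
rep(np.array([.576,-.143,.0255+.091]),rot(ys*[1,1,0],np.array([0,0,-1.])))"
```

```text
clock: 13.08
tcp_pos: [0.5766, -0.1425, 0.1203]
tool_rot: [0.0, -0.161, 0.987, 0.001]
wrist_force: [-1.2, 1.4, 8.2]
grip_width: 0.153
grip_force: 63.4
t 13.08 tcp [ 0.5766 -0.1425  0.1203] local [-0.0724 -0.3056  0.0462]
shift [-0.0006 -0.0005 -0.0038] turn/5deg [-0.021  0.004 -0.028] in tilt frame [-0.0022 -0.0003 -0.0032]
F [-1.2  1.4  8.2] Flocal [2.8 1.7 7.7] Mlocal [ 0.44  0.78 -0.23] grip 0.153 63.4 q [-0.09  0.47  0.35  1.86 -0.21  0.85  2.26]
clock: 13.25
tcp_pos: [0.5773, -0.1422, 0.1201]
tool_rot: [0.001, -0.161, 0.987, 0.001]
wrist_force: [-1.9, 2.7, 12.1]
grip_width: 0.151
grip_force: 63.9
t 13.25 tcp [ 0.5773 -0.1422  0.1201] local [-0.0718 -0.3055  0.0457]
shift [-0.0013 -0.0008 -0.0036] turn/5deg [-0.026  0.022 -0.032] in tilt frame [-0.0028 -0.0004 -0.0027]
F [-1.9  2.7 12.1] Flocal [ 4.3  3.2 11.4] Mlocal [ 0.68  0.71 -0.37] grip 0.151 63.9 q [-0.09  0.47  0.35  1.86 -0.21  0.85  2.26]
```

```bash
python3 - <<'E'
from plan import *
from scipy.optimize import least_squares
for n_ in("side","top"):
    d=manip.read_camera(n_);np.savez(f"/tmp/{n_}6.npz",**d);P=cloud(d)
    m=(np.hypot(P[...,0]-.576,P[...,1]+.143)<.045)&(P[...,2]>.04)&(P[...,2]<.115);q=P[m];print(n_,len(q))
    if len(q)<80: continue
    f=lambda x:np.hypot(q[:,0]-x[0]-x[2]*(q[:,2]-.08),q[:,1]-x[1]-x[3]*(q[:,2]-.08))-.030
    r=least_squares(f,[.576,-.143,0,0],loss="soft_l1",f_scale=.002)
    print("axis xy",r.x[:2].round(4),"tilt deg x,y",np.degrees(r.x[2:]).round(2),"rms",np.sqrt(np.mean(r.fun**2)))
d=load("side",6)
cv2.imwrite("pics/b6.png",cv2.resize(d["color"][150:270,265:425,::-1],(800,600),interpolation=cv2.INTER_CUBIC))
E
```

```text
side 397
axis xy [ 0.5724 -0.141 ] tilt deg x,y [-2.22 -0.2 ] rms 0.004947268045780685
top 0
```

View pics/b6.png

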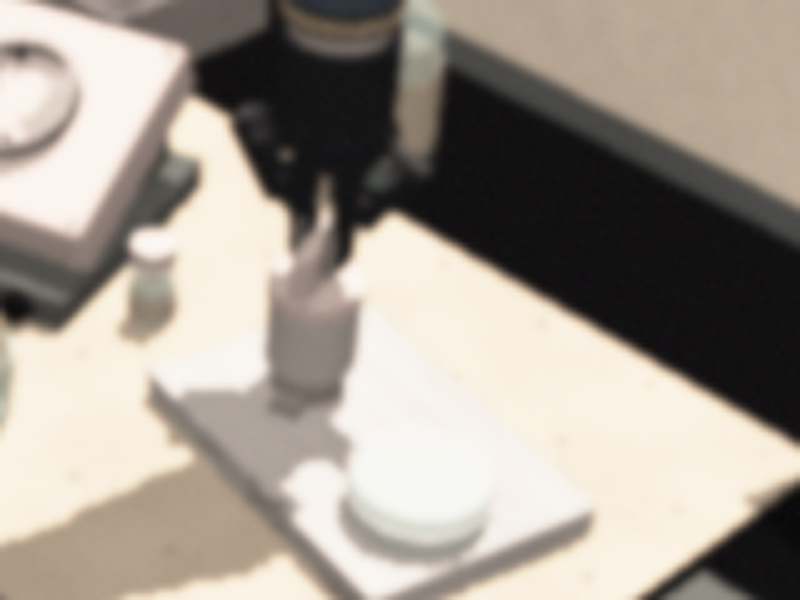

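The canister stands on the free part of the board at (312,340). The dishes at (420,490) and the jar at (150,265) are clear of it. I'll relax the grip so the foot settles, then open slowly.

```bash
python3 -m creep '[0,0,0,0,0,0,0, 0,0,0,0,0,0,0, 0,0,0,0,0,0,0]' 20; python3 -c "
from plan import *
rep(np.array([.576,-.143,.0255+.091]),rot(ys*[1,1,0],np.array([0,0,-1.])))"
python3 -m creep '[0,0,0,0,0,0,17, 0,0,0,0,0,0,19, 0,0,0,0,0,0,22, 0,0,0,0,0,0,26, 0,0,0,0,0,0,32, 0,0,0,0,0,0,40, 0,0,0,0,0,0,40, 0,0,0,0,0,0,40]'; python3 -c "
from plan import *
rep(np.array([.576,-.143,.0255+.091]),rot(ys*[1,1,0],np.array([0,0,-1.])))"
```

```text
clock: 13.6
tcp_pos: [0.5772, -0.1422, 0.1201]
tool_rot: [0.001, -0.161, 0.987, 0.001]
wrist_force: [-1.6, 2.4, 10.2]
grip_width: 0.152
grip_force: 63.9
t 13.6 tcp [ 0.5772 -0.1422  0.1201] local [-0.0719 -0.3054  0.0456]
shift [-0.0012 -0.0008 -0.0036] turn/5deg [-0.026  0.023 -0.03 ] in tilt frame [-0.0028 -0.0004 -0.0026]
F [-1.6  2.4 10.2] Flocal [3.6 2.8 9.6] Mlocal [ 0.65  0.72 -0.36] grip 0.152 63.9 q [-0.09  0.47  0.35  1.86 -0.21  0.85  2.26]
clock: 14.27
tcp_pos: [0.5756, -0.1426, 0.1175]
tool_rot: [-0.001, -0.16, 0.987, 0.001]
wrist_force: [-0.6, -0.2, 0.2]
grip_width: 0.397
grip_force: 0.0
t 14.27 tcp [ 0.5756 -0.1426  0.1175] local [-0.0745 -0.3053  0.044 ]
shift [ 0.0004 -0.0004 -0.001 ] turn/5deg [-0.016 -0.019 -0.026] in tilt frame [-0.0002 -0.0005 -0.001 ]
F [-0.6 -0.2  0.2] Flocal [-0.5  0.   0.5] Mlocal [-0.02 -0.    0.02] grip 0.397 0.0 q [-0.09  0.47  0.35  1.86 -0.21  0.85  2.26]
```

```bash
python3 -m creep '[0,0,0.008,0,0,0,45, 0,0,0.015,0,0,0,45, 0,0,0.03,0,0,0,45, 0,0,0.03,0,0,0,45, 0,0,0.03,0,0,0,45, 0,0,0.03,0,0,0,45, -0.03,0.02,0.02,0,0,0,45, -0.03,0.02,0.02,0,0,0,45, -0.03,0.02,0.02,0,0,0,45, 0,0,0,0,0,0,45, 0,0,0,0,0,0,45, 0,0,0,0,0,0,45]'; python3 - <<'E'
from plan import *
from scipy.optimize import least_squares
for n_ in("side","top"):
    d=manip.read_camera(n_);np.savez(f"/tmp/{n_}7.npz",**d);P=cloud(d)
    m=(np.hypot(P[...,0]-.576,P[...,1]+.143)<.06)&(P[...,2]>.04)&(P[...,2]<.17);q=P[m]
    b=q[q[:,2]>.132];cp=q[(q[:,2]>.1)&(q[:,2]<.118)];print(n_,len(q),"bar top",np.percentile(b[:,2],95).round(4),"bar mean",b.mean(0).round(4),"cap z",np.median(cp[:,2]).round(4),"cap",cp.mean(0).round(4))
    pr=proj(d,[.576,-.143,.08])[0].astype(int)
    g=(P[...,2]>.05)&(P[...,2]<.066)&(P[...,0]>.45)&(P[...,0]<.62)&(P[...,1]<-.21)&(P[...,1]>-.36);print(" dish",np.median(P[g],0).round(4),np.median(cloud(load(n_,0))[g],0).round(4))
s,t=load("side",7),load("top",7)
cv2.imwrite("pics/b7.png",np.hstack([cv2.resize(d["color"][y:y+120,x:x+95,::-1],(400,505),interpolation=cv2.INTER_CUBIC) for d,x,y in((s,280,130),(t,245,100))]))
E
```

```text
clock: 15.27
tcp_pos: [0.4858, -0.0828, 0.3211]
tool_rot: [0.0, -0.16, 0.987, 0.001]
wrist_force: [0.3, 0.5, -0.1]
grip_width: 0.451
grip_force: 0.0
side 530 bar top 0.1483 bar mean [ 0.5678 -0.1456  0.1428] cap z 0.11 cap [ 0.565  -0.1504  0.1094]
 dish [ 0.5311 -0.2731  0.0563] [ 0.5306 -0.2735  0.0565]Traceback (most recent call last):
  File "<stdin>", line 6, in <module>
    return _quantile_unchecked(
        a, q, axis, out, overwrite_input, method, keepdims, weights)
    return _ureduce(a,
                    func=_quantile_ureduce_func,
    ...<5 lines>...
                    overwrite_input=overwrite_input,
                    method=method)
    r = func(a, **kwargs)
    result = _quantile(arr,
                       quantiles=q,
    ...<2 lines>...
                       out=out,
                       weights=wgt)
    slices_having_nans = np.isnan(arr[-1, ...])
                                  ~~~^^^^^^^^^
IndexError: index -1 is out of bounds for axis 0 with size 0
```

```bash
python3 - <<'E'
from h import *
d=load("side",7);cv2.imwrite("pics/b8.png",cv2.resize(d["color"][130:280,240:440,::-1],(800,600),interpolation=cv2.INTER_CUBIC))
E
```

```text
(no output)
```

View pics/b8.png

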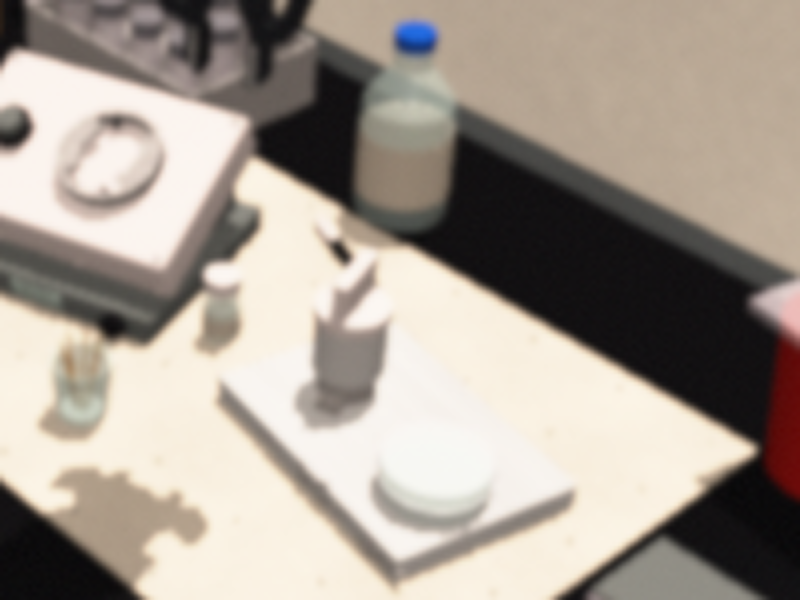

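The canister stands upright and free at (350,345), with its whole foot on the board. The dishes at (435,475), jar (220,300) and pot (80,385) are unmoved, and the gripper is clear. Handing in.

```bash
python3 -c "
from rig import manip
print(manip.sign_off())"
```

```text
the job is handed in; nothing more can be done
None
```

The canister is off the mixer and standing upright, released, with its whole foot on the foil-covered board; the dishes, jar and pot of sticks look unmoved, the clear box's position was not checked, and the job was handed in at about 15 s of the 72 s allowed.

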